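# Press a bronze bush home in a take-up bearing bracket

## Task

Fit the bronze bush, sleeve downwards, into the bore of the bearing bracket. The housing is locked somewhere along its slide way, so feel for the bore with a light touch, start the bush square, then press it down against the spring shoes until the underside of its flange rests flat on the housing, and hold it pressed home for about a second before letting go. Press firmly but never ram it, and leave the other things on the bench where they are.

Things in the scene. Friction and masses are not known exactly. Their poses are not given: they have to be found in the camera images.
- bush_center (a point): Centre of the loose bronze bush, a flanged sleeve 26 mm high that stands on its sleeve, flange on top. Flange: 34 mm diameter, 8 mm thick, top face 13 mm above this point. Sleeve below it: 26 mm diameter, 18 mm long, foot 13 mm below this point. The point's z axis runs from flange to foot: it points straight down while the flange is up.
- bracket_top (a point): Point above the centre of the bracket's foot, at the height of the housing's flat top face, 40 mm above the bench; x across, y along the slide way, z up. The bore's axis crosses the point's y axis, but anywhere from -15 to +15 mm along it, unknown. Bore: upright, blind, 28 mm diameter, 26 mm deep. Home, the bush centre is 5 mm (up to 6.5) below this height, the flange top 8 mm above it.
- weight: Bystander: knobbed brass weight, 24 mm diameter, 32 mm high, loose; origin at the centre of its underside.
- nut: Bystander: steel hexagon nut, 24 x 27 x 13 mm, loose; origin at the centre of its underside.
- knob: Bystander: black lobed knob, 36 mm across, 30 mm high, loose; origin at the centre of its underside.
- tape: Bystander: roll of black tape lying flat, 62 mm diameter, 18 mm high, loose; origin at the centre of its underside.
- bush: The bronze bush itself, about 60 g; origin at the centre of the flange's outer (top) face, z from flange to foot. It can be gripped by the flange's rim while the sleeve is started in the bore; the last millimetres want a straight press on the flange top, for instance with the shut fingers.
- bracket: Take-up bearing bracket bolted to the bench: steel foot 66 x 118 x 8 mm (long along y), on it an aluminium housing 56 x 56 mm locked firmly somewhere along its slide way. Origin under bracket_top. Four slanted spring shoes in the bore grip the sleeve: free for some 9 mm, then resisting up to 8 to 15 N as the flange lands; the sleeve stays where pushed. Push over about 30 N is ramming.
Mind the look-alikes: they are no part of the job. What is shaped like the bush but red or turquoise is not meant.

How it is judged:
On the way, in this order (a step that is already met when the one before it is completed fails the run):
1. the bush is picked up clear of the bench (height (world z) of bush_center above 0.045 m and contact force between the fingers and bush above 1 N), for 0.2 s.
2. the bush is home and is held pressed there with the fingers, 4 N or more, for half a second (z of bush_center in the frame of bracket_top below -0.0035 m and horizontal distance between bush_center and bracket_top below 0.02 m and angle between the z axis of bush_center and the z axis of bracket_top, either way round below 0.07 rad and contact force between the fingers and bush above 4 N), for 0.5 s.
At the end, for the whole second after the job is handed in: the bush is home in the bore: its centre at least 3.5 mm below the housing's top face (5 mm is fully home, so the flange is within 1.5 mm of the face), within 20 mm of bracket_top (the bore is at most 15 mm from it) and within 4 degrees of upright, at rest and released (z of bush_center in the frame of bracket_top below -0.0035 m and horizontal distance between bush_center and bracket_top below 0.02 m and angle between the z axis of bush_center and the z axis of bracket_top, either way round below 0.07 rad and linear speed of bush below 0.01 m/s and not (contact force between the fingers and bush above 0.05 N)); the robot touches nothing.
It fails at once if the bush is rammed: its contact forces with the bracket (face and shoes, summed) pass 45 N (contact force between bush and bracket above 45 N).
It fails at once if a bystander (weight, nut, knob or tape) is moved by more than 20 mm (distance of any of weight, nut, knob, tape from where it was at the start of the episode above 0.02 m).
It also fails if it takes over 67 s, if anything falls off the work surface, if the arm or the gripper's body presses on something with over 40 N, if the wrist force passes 120 N, or if a joint passes its speed limit or range.

## Robot

A 7-joint arm with a two-finger parallel gripper is mounted at the origin on a cart in front of the work surface, level with it; the furniture and walls round the work are solid. World frame = base frame: x ahead of the robot, y to its left, z up, the work surface at z = 0. Lengths are in m, angles in rad, forces in N, time in s.
With the tool pointing down it reaches from about 0.4 to 0.85 m from the base axis. Payload 10.4 kg.
Tool frame: the origin (TCP) lies between the finger pads; the fingertips stand 19 mm ahead of it and the grasp point (between the pads) is the TCP (robot.tcp_to_tips is the distance from the TCP to the fingertips, in m); z points along the fingers, y is the line along which they close (so a half turn about z gives the same grasp; the last joint's range is limited). The gripper opens to 87 mm and grips with 3 to 60 N. Pads are 19 mm wide; open, the fingers measure 117 mm over their backs; the gripper's body (75 mm by 190 mm) begins 51 mm behind the grasp point.
Start: joints at [1.124, 0.332, -0.065, 1.46, 0.022, 1.35, -0.088], TCP at [0.257, -0.57, 0.242] pointing down, gripper open.
Joint ranges: [-2.6, 2.6], [-0.5, 2.12], [-1.47, 1.34], [0.16, 2.42], [-1.27, 4.41], [0.06, 2.06], [-2.6, 2.6]. Speed limits (rad/s): [2.22, 2.22, 2.79, 2.79, 3.14, 3.14, 3.14].

## Interface

Orientations are given as a rotation vector (axis times angle).
In Python, from cell import robot gives the robot as it stands.
- The arm moves only by the tool move_arm, never from a script. Its argument "increments" is one flat list of numbers, 6 for each row, row after row: the shift along the tool's x, y, z in m, then the turn, a rotation vector about the tool's x, y, z in rad. In form: [x, y, z, ax, ay, az, x, y, z, ax, ay, az, ...]. A call has 1 to 20 rows; each row shifts and turns the commanded pose from where the row before left it, along the tool's axes as they then stand; what a row does not reach is not made up. A row lasts 1/12 s, in which the tool goes at most 41.7 mm and 7.16 degrees, less where a joint would pass 70% of its speed; a pose out of reach is approached as far as the arm can. A call with a gripper value outside its range is refused whole. "claw" is the opening in per cent of the stroke, from 0 (shut) to 100 (fully open), set as the call begins (left out, the last holds). The fingers move at their own pace and stop on an object; the grip force is fixed at half the most. Time passes only in rows, so rows that do not move let the fingers close. It gives the time, the measured TCP pose, the force, the opening and the grip force at its end, in the units of the state.
- robot.observe(): the state, without advancing time (a new reading comes with each control period).
- robot.read_camera(name): name is "scene" or "top"; returns (picture, depth): 480x640x3 uint8, red, green, blue; 480x640 float32, m along the optical axis (not along the pixel's ray), 0 where there is no reading.
- robot.get_calibration(name): a dict with "K" (3x3 intrinsics, pixels), "xyz" and "orientation" of the camera in the world. Camera axes: x right, y up, looking along -z (the intrinsics and any distortion apply to the point x, -y, -z); pixel columns grow to the right and rows downward; lengths in m; the calibration is good to about 2 mm. A picture is of the moment at which its call begins. get_calibration takes no time and is no camera call.
- robot.hand_in(): hands the job in; it is judged then, once.
The state is a dict: "t": time; "qpos": joint angles; "dq": joint speeds; "tau": joint torques, N m; "position": TCP position; "tcp_rot": TCP orientation; "wrist_force": force on the tool from outside, world axes, zero at the start; "wrist_torque": the same for the moment, N m; "gripper_width": finger opening in m; "finger_force": force on a finger pad.
Only numpy, scipy, OpenCV 4.12 (cv2) and the standard library are available. Lean on these libraries where they do the work, as an engineer would, in place of code of your own. Each camera call takes 0.05 s, during which the arm holds its last target. There are 200 camera calls.

## Working session

There is one attempt and no reset: what is moved stays moved. The work goes in short steps, Python scripts to look and compute and a tool call to move; the robot and the scene stay as the last step left them, time stands still between calls to the robot, and variables do not carry over. Pictures are saved under pics/ and viewed, at most 10 in all, crops included, and the job is handed in when it is done.

Besides the shell and the picture viewer there is one more tool, called by a JSON object that holds its "fn" and its "kwargs". move_arm: Moves the arm, as the interface text tells. Its arguments: {"type":"object","properties":{"increments":{"type":"array","items":{"type":"number"}},"claw":{"type":"number"}},"required":["increments"]}

```bash
mkdir -p pics
cat > h.py <<'E'
from cell import robot
import numpy as np, cv2
from scipy.spatial.transform import Rotation as R
def cam(n):
    p,d=robot.read_camera(n); c=robot.get_calibration(n); return p,d,c
def rot(o):
    o=np.array(o,float)
    return o if o.shape==(3,3) else (R.from_rotvec(o).as_matrix() if o.size==3 else R.from_quat(o).as_matrix())
def cloud(d,c):
    K=np.array(c["K"]);v,u=np.mgrid[:480,:640]
    P=np.stack([(u-K[0,2])/K[0,0]*d,-(v-K[1,2])/K[1,1]*d,-d],-1)
    return P@rot(c["orientation"]).T+np.array(c["xyz"])
def save(n,p): cv2.imwrite(n,p[...,::-1])
E
python3 - <<'E'
from h import *
for n in("top","scene"):
    p,d,c=cam(n);print(n,c);save(f"pics/{n}0.png",p);np.savez(n+"0.npz",p=p,d=d,P=cloud(d,c))
print(robot.observe())
E
```

```text
top {'K': array([[465.45667977,   0.        , 320.14163736],
       [  0.        , 465.45667977, 240.24945169],
       [  0.        ,   0.        ,   1.        ]]), 'xyz': array([0.38344546, 0.33313061, 0.89491826]), 'orientation': array([ 0.09661524, -0.14190869, -1.56609654])}
scene {'K': array([[520.01074271,   0.        , 319.1761511 ],
       [  0.        , 520.01074271, 228.2480764 ],
       [  0.        ,   0.        ,   1.        ]]), 'xyz': array([0.1757491 , 0.94708552, 0.54985125]), 'orientation': array([ 0.32247223, -1.25530717, -2.37440262])}
{'t': 0.1, 'qpos': array([ 1.12436701,  0.33281446, -0.06468037,  1.46083611,  0.02163461,
        1.34991637, -0.08850286]), 'dq': array([-0.00054688, -0.00145016, -0.00017836, -0.00234739, -0.00032914,
        0.00060208,  0.00076814]), 'tau': array([ 1.85548008e-03, -6.24542856e+01,  2.48291373e-02, -3.90713632e+01,
       -6.14979188e-02,  3.66441370e-02,  5.56466830e-06]), 'position': array([ 0.25687979, -0.56942094,  0.24083997]), 'tcp_rot': array([-3.07011553e+00, -6.60527665e-01,  5.70842489e-04]), 'wrist_force': array([-0.35642655, -0.2858352 , -0.77053841]), 'wrist_torque': array([-0.04196657,  0.04198335,  0.02599312]), 'finger_force': 0.0, 'gripper_width': 0.08722426634792366}
```

View pics/top0.png

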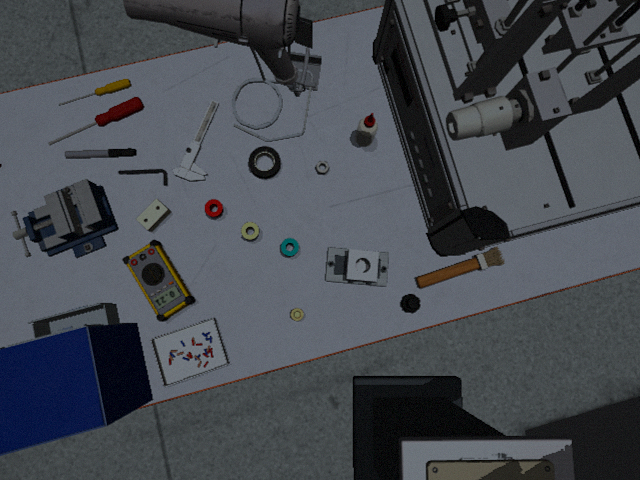

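View pics/scene0.png

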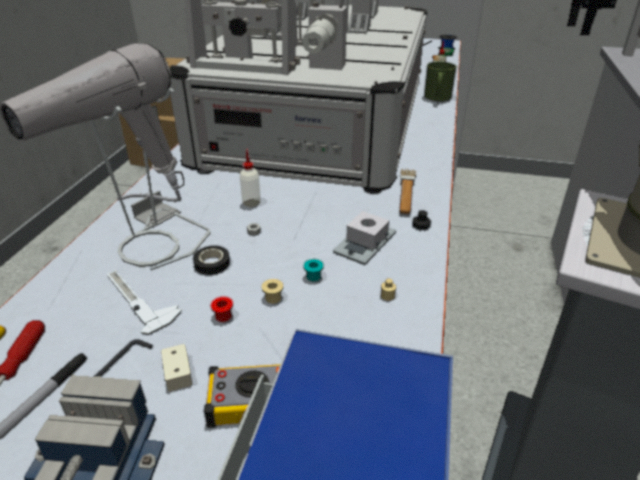

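Top view: bronze bush at (250,231), with red (214,209) and turquoise (289,247) look-alikes. The bracket is at (358,266) with its bore near (363,266). The weight is at (297,314), knob (410,303), nut (322,168) and tape (264,162).

Run:
```python
from h import *
z=np.load("top0.npz");p=z["p"];P=z["P"]
a=cv2.resize(p[206:256,225:275],(400,400),interpolation=cv2.INTER_CUBIC)
b=cv2.resize(p[236:296,315:405],(780,520),interpolation=cv2.INTER_CUBIC)
im=np.zeros((600,800,3),np.uint8)
b=cv2.resize(b,(600,400));a=cv2.resize(a,(200,200))
im[:400,:600]=b; im[400:600,:200]=a
save("pics/crop.png",cv2.convertScaleAbs(im,alpha=1.5))
# height-slices
def st(u0,u1,v0,v1,zl,zh):
    q=P[v0:v1,u0:u1].reshape(-1,3);m=(q[:,2]>zl)&(q[:,2]<zh);q=q[m]
    (cx,cy),s,an=cv2.minAreaRect((q[:,:2]*1000).astype(np.float32))
    print(len(q),np.median(q[:,2]),q[:,:2].mean(0),(cx,cy),s,an)
st(225,275,206,256,.018,.04)
st(315,405,236,296,.03,.05)
st(315,405,236,296,.005,.05)
print("bench",np.median(P[270:290,240:280,2]))
for u,v in((297,314),(289,247),(214,209),(322,168),(410,303),(264,162)):print(P[v,u])
print(P[266,355:372])
s=np.load("scene0.npz")["P"]; 
for u,v in((272,286),(368,224)):print(s[v,u])
```

```text
213 0.024942740610146563 [0.53470693 0.44038979] (534.8237915039062, 440.4090576171875) (34.19719314575195, 32.623016357421875) 26.45258140563965
771 0.03912432610844774 [0.46796326 0.22995543] (468.2616882324219, 229.572509765625) (56.059574127197266, 56.1540641784668) 84.79328155517578
2005 0.0120108678618005 [0.46732386 0.23852904] (468.742431640625, 236.60855102539062) (117.39068603515625, 65.758544921875) 84.76132202148438
bench -0.0008759165374768174
[0.37896095 0.35061721 0.03106066]
[ 0.50750099  0.36770619 -0.00325579]
[0.58071747 0.51379424 0.00357662]
[0.66579688 0.30340381 0.00132836]
[0.39889135 0.14128927 0.02855139]
[6.77625350e-01 4.18824234e-01 5.47727758e-05]
[[0.46688805 0.24353485 0.03573677]
 [0.4693062  0.23902697 0.01087511]
 [0.46911835 0.23732556 0.01284647]
 [0.46893263 0.23563    0.01479573]
 [0.46914185 0.2334834  0.01267903]
 [0.46905507 0.23167819 0.01360959]
 [0.46918711 0.22961257 0.01228755]
 [0.46899965 0.22793387 0.01425451]
 [0.46909134 0.22591396 0.01334784]
 [0.46930336 0.22373658 0.01120278]
 [0.46924462 0.22190071 0.01184474]
 [0.4691969  0.22005283 0.01237315]
 [0.46933258 0.21796108 0.01101406]
 [0.4693091  0.21608017 0.01129306]
 [0.46784254 0.2161996  0.02642212]
 [0.46697147 0.21554597 0.03542224]
 [0.46630487 0.21463868 0.04231764]]
[0.53859338 0.43625171 0.01771576]
[0.47326958 0.21586378 0.02518704]
```

View pics/crop.png

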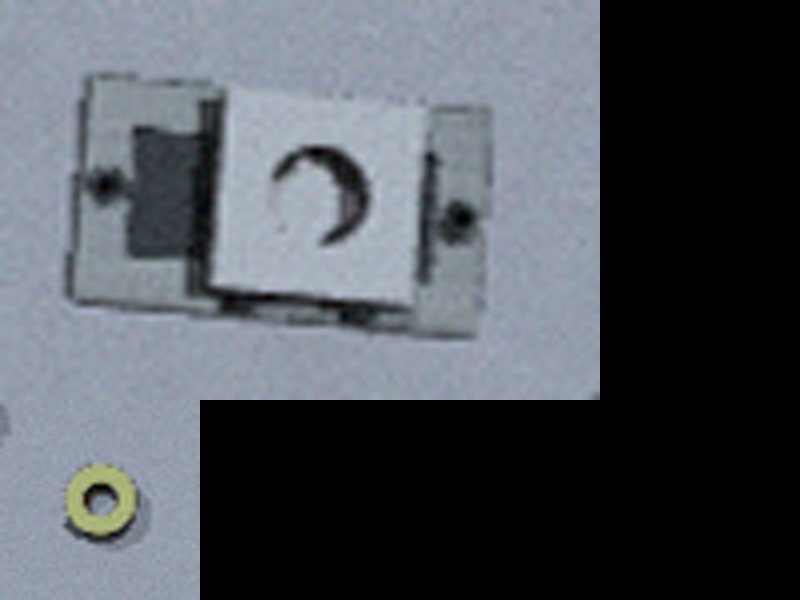

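Run:
```python
from h import *
for n in("top","scene"):
    P=np.load(n+"0.npz")["P"].reshape(-1,3)
    for y in np.arange(-1,.6,.1):
        q=P[(P[:,1]>y)&(P[:,1]<y+.1)&(P[:,2]>.06)&(P[:,0]>-.1)&(P[:,0]<.9)]
        if len(q)>5:print(n,round(y,1),len(q),"xmin",np.percentile(q[:,0],[1,5,20]).round(3),"zmax",q[:,2].max().round(3))
s=robot.observe();M=rot(s["tcp_rot"]);print(M.round(3))
# desired: closing axis y along perpendicular of look-alike line
r=np.array([.581,.514])-np.array([.5075,.3677]);r/=np.linalg.norm(r)
print("line dir",r,"yaw x now",np.degrees(np.arctan2(M[1,0],M[0,0])),"want x yaw (or +180)",np.degrees(np.arctan2(r[1],r[0])))
print("shift tool to above bush", M.T@(np.array([.535,.4405,.14])-s["position"]))
```

```text
top -0.3 97 xmin [0.557 0.558 0.56 ] zmax 0.148
top -0.2 7130 xmin [0.535 0.546 0.581] zmax 0.347
top -0.1 13663 xmin [0.512 0.527 0.573] zmax 0.449
top -0.0 18804 xmin [0.49  0.499 0.55 ] zmax 0.457
top 0.1 15778 xmin [0.528 0.555 0.621] zmax 0.348
top 0.2 317 xmin [0.711 0.713 0.717] zmax 0.119
top 0.3 4638 xmin [0.383 0.383 0.383] zmax 0.895
top 0.4 3078 xmin [0.751 0.754 0.761] zmax 0.342
top 0.5 1353 xmin [0.777 0.779 0.785] zmax 0.324
scene -0.8 93 xmin [0.617 0.621 0.628] zmax 0.116
scene -0.7 258 xmin [0.265 0.266 0.27 ] zmax 0.284
scene -0.6 1310 xmin [0.189 0.222 0.238] zmax 0.309
scene -0.5 1022 xmin [0.198 0.21  0.245] zmax 0.31
scene -0.4 677 xmin [0.584 0.587 0.601] zmax 0.297
scene -0.3 1763 xmin [0.558 0.566 0.602] zmax 0.31
scene -0.2 1308 xmin [0.531 0.536 0.553] zmax 0.333
scene -0.1 2220 xmin [0.077 0.509 0.534] zmax 0.345
scene -0.0 8593 xmin [0.061 0.487 0.499] zmax 0.365
scene 0.1 21678 xmin [0.519 0.54  0.608] zmax 0.357
scene 0.2 679 xmin [0.71  0.714 0.722] zmax 0.234
scene 0.3 2617 xmin [0.747 0.749 0.754] zmax 0.343
scene 0.4 5394 xmin [0.75  0.753 0.761] zmax 0.343
scene 0.5 3838 xmin [0.775 0.778 0.785] zmax 0.329
[[ 0.912  0.411 -0.001]
 [ 0.411 -0.912  0.001]
 [-0.    -0.001 -1.   ]]
line dir [0.44892296 0.89357046] yaw x now 24.28391830385564 want x yaw (or +180) 63.325396796745494
shift tool to above bush [ 0.66886023 -0.80605347  0.101802  ]
```

{"fn": "move_arm", "kwargs": {"increments": [0,0,0,0,0,0.106,0,0,0,0,0,0.106,0,0,0,0,0,0.106,0,0,0,0,0,0.106,0.0102,-0.0264,0,0,0,0,0.0102,-0.0264,0,0,0,0,0.0102,-0.0264,0,0,0,0,0.0102,-0.0264,0,0,0,0,0.0102,-0.0264,0,0,0,0,0.0102,-0.0264,0,0,0,0,0.0102,-0.0264,0,0,0,0,0.0102,-0.0264,0,0,0,0,0.0102,-0.0264,0,0,0,0,0.0102,-0.0264,0,0,0,0,0.0102,-0.0264,0,0,0,0,0.0102,-0.0264,0,0,0,0,0.0102,-0.0264,0,0,0,0,0.0102,-0.0264,0,0,0,0], "claw": 100}}

```text
t: 1.6
position: [0.4, -0.1987, 0.2414]
tcp_rot: [3.142, -0.0, -0.001]
wrist_force: [0.9, 0.4, 0.2]
gripper_width: 0.0869
finger_force: 0.0
```

{"fn": "move_arm", "kwargs": {"increments": [0.002,-0.035,0,0,0,0,0.002,-0.035,0,0,0,0,0.002,-0.035,0,0,0,0,0.002,-0.035,0,0,0,0,0.002,-0.035,0,0,0,0,0.002,-0.035,0,0,0,0,0.002,-0.035,0,0,0,0,0.002,-0.035,0,0,0,0,0.002,-0.035,0,0,0,0,0.002,-0.035,0,0,0,0,0.0115,-0.029,0,0,0,0,0.0115,-0.029,0,0,0,0,0.0115,-0.029,0,0,0,0,0.0115,-0.029,0,0,0,0,0.0115,-0.029,0,0,0,0,0.0115,-0.029,0,0,0,0,0.0115,-0.029,0,0,0,0,0.0115,-0.029,0,0,0,0,0.0115,-0.029,0,0,0,0,0.0115,-0.029,0,0,0,0]}}

```text
t: 3.27
position: [0.5356, 0.4408, 0.2404]
tcp_rot: [3.14, -0.001, -0.001]
wrist_force: [0.5, -0.9, 1.1]
gripper_width: 0.0866
finger_force: 0.0
```

{"fn": "move_arm", "kwargs": {"increments": [0,0,0.012,0,0,-0.11,0,0,0.012,0,0,-0.11,0,0,0.012,0,0,-0.11,0,0,0.012,0,0,-0.11,0,0,0.012,0,0,-0.11,0,0,0.012,0,0,-0.11,0,0,0.012,0,0,-0.11,0,0,0.012,0,0,-0.11,0,0,0.012,0,0,-0.11,0,0,0.012,0,0,-0.11]}}

```text
t: 4.1
position: [0.535, 0.4395, 0.1204]
tcp_rot: [2.674, 1.649, -0.001]
wrist_force: [0.0, -0.0, -0.9]
gripper_width: 0.087
finger_force: 0.0
```

{"fn": "move_arm", "kwargs": {"increments": [0,0,0.016,0,0,0,0,0,0.016,0,0,0,0,0,0.016,0,0,0,0,0,0.016,0,0,0,0,0,0.012,0,0,0,0,0,0.006,0,0,0,0,0,0.004,0,0,0,0,0,0,0,0,0,0,0,0,0,0,0]}}

```text
t: 4.85
position: [0.5352, 0.4402, 0.0361]
tcp_rot: [-2.679, -1.641, -0.001]
wrist_force: [-0.2, -0.0, 0.6]
gripper_width: 0.0866
finger_force: 0.0
```

Run:
```python
from h import *
s=robot.observe();print(s["position"],s["wrist_force"])
p,d,c=cam("scene");a=cv2.resize(p[200:340,200:360],(800,600)[:2] and (686,600),interpolation=cv2.INTER_CUBIC)
save("pics/grasp.png",cv2.convertScaleAbs(a,alpha=1.3))
```

```text
[0.535224   0.44015283 0.0360739 ] [-0.24538637 -0.02977346  0.62810787]
```

View pics/grasp.png

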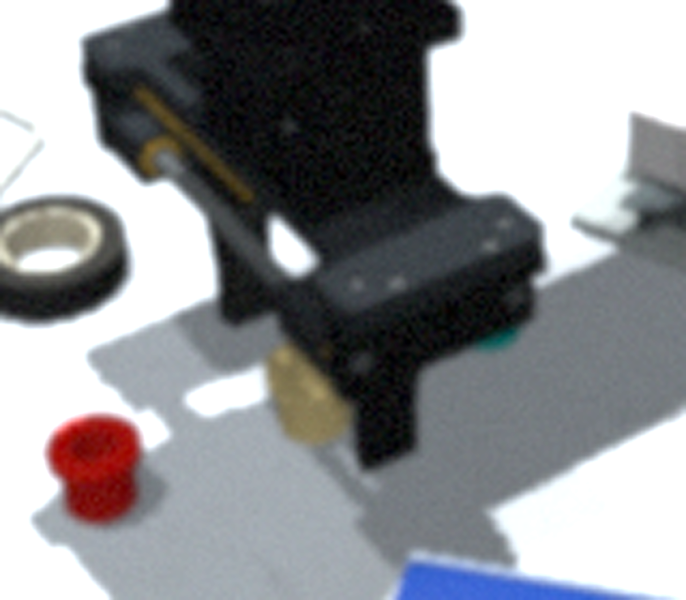

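The gripper straddles the bronze bush at about (310,400) in the crop, with the fingers either side; the red one at (95,465) and turquoise at (495,335) are clear. I'll lower 1.5 mm, close and lift.

{"fn": "move_arm", "kwargs": {"increments": [0,0,0.0015,0,0,0,0,0,0,0,0,0,0,0,0,0,0,0,0,0,0,0,0,0,0,0,0,0,0,0,0,0,0,0,0,0,0,0,0,0,0,0,0,0,0,0,0,0,0,0,0,0,0,0,0,0,0,0,0,0], "claw": 0}}

```text
t: 5.73
position: [0.535, 0.4398, 0.034]
tcp_rot: [2.678, 1.642, -0.0]
wrist_force: [-0.4, 0.4, 0.0]
gripper_width: 0.0318
finger_force: 30.0
```

{"fn": "move_arm", "kwargs": {"increments": [0,0,-0.005,0,0,0,0,0,-0.01,0,0,0,0,0,-0.015,0,0,0,0,0,-0.02,0,0,0,0,0,-0.02,0,0,0,0,0,-0.02,0,0,0,0,0,0,0,0,0,0,0,0,0,0,0,0,0,0,0,0,0]}}

```text
t: 6.48
position: [0.5351, 0.4397, 0.1243]
tcp_rot: [2.678, 1.642, 0.0]
wrist_force: [-0.4, -0.4, -1.1]
gripper_width: 0.0315
finger_force: 30.0
```

Run:
```python
from h import *
s=robot.observe();T=s["position"];print(T,s["gripper_width"],s["finger_force"],s["wrist_force"])
M=rot(s["tcp_rot"]);print(M.round(4))
p,d,c=cam("scene")
K=np.array(c["K"]);w=rot(c["orientation"]).T@(T-[0,0,.015]-np.array(c["xyz"]))
u,v=int(K[0,2]+K[0,0]*w[0]/-w[2]),int(K[1,2]-K[1,1]*w[1]/-w[2]);print(u,v)
a=cv2.resize(p[v-40:v+40,u-50:u+50],(750,600),interpolation=cv2.INTER_CUBIC)
save("pics/lift.png",cv2.convertScaleAbs(a,alpha=1.6))
# bush points in tool frame by yellow colour
h=cv2.cvtColor(p,cv2.COLOR_RGB2HSV);P=cloud(d,c)
m=(h[...,0]>15)&(h[...,0]<32)&(h[...,1]>70)&(np.linalg.norm(P-T,axis=-1)<.05)
q=(P[m]-T)@M;print(len(q),np.percentile(q,[2,50,98],axis=0).round(4))
```

```text
[0.53506159 0.43969318 0.12432928] 0.03151988966077046 29.999841163647716 [-0.39452137 -0.356068   -1.13962758]
[[ 4.538e-01  8.911e-01  5.000e-04]
 [ 8.911e-01 -4.538e-01 -2.000e-04]
 [ 1.000e-04  5.000e-04 -1.000e+00]]
269 240
272 [[-0.0044 -0.0262 -0.0072]
 [ 0.0093 -0.0069  0.0096]
 [ 0.0165  0.0152  0.0288]]
```

View pics/lift.png

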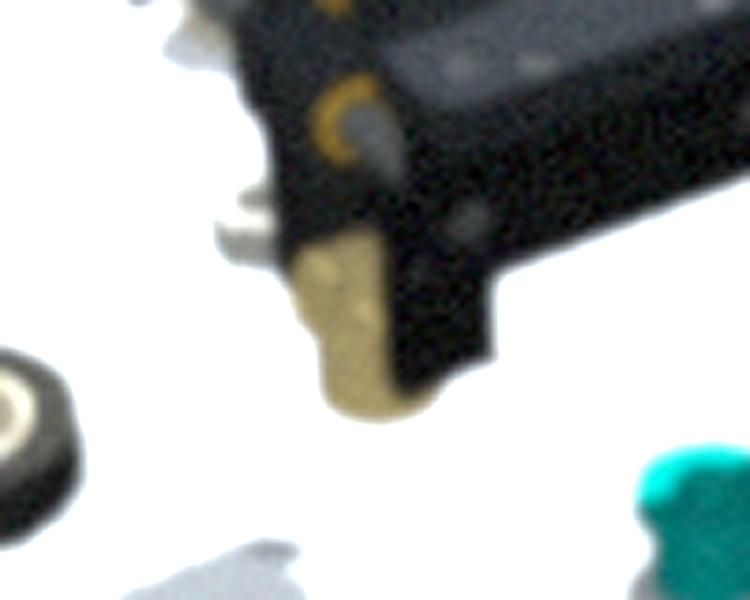

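The bush is held upright with its flange between the tips and the sleeve hanging free (crop (375,320)). I'll fit its offset in the tool and see if any tilt shows.

Run:
```python
from h import *
from scipy.optimize import least_squares
s=robot.observe();T=s["position"];M=rot(s["tcp_rot"]);Q=[]
for i in range(4):
    p,d,c=cam("scene");h=cv2.cvtColor(p,cv2.COLOR_RGB2HSV);P=cloud(d,c)
    m=(h[...,0]>15)&(h[...,0]<32)&(h[...,1]>70)&(np.linalg.norm(P-T,axis=-1)<.05)
    m=cv2.erode(m.astype(np.uint8),np.ones((3,3)))>0
    Q.append((P[m]-T)@M)
q=np.vstack(Q);print(len(q),np.percentile(q,[2,50,98],axis=0).round(4))
for zl,zh,r in((.009,.016,.017),(.018,.025,.013),(.025,.034,.013)):
    a=q[(q[:,2]>zl)&(q[:,2]<zh)]
    if len(a)<10: print(len(a));continue
    f=least_squares(lambda c:np.hypot(a[:,0]-c[0],a[:,1]-c[1])-r,[0,0],loss="soft_l1",f_scale=.001)
    print(zl,len(a),f.x.round(4),np.std(f.fun).round(4))
```

```text
655 [[-0.0027 -0.0166  0.0074]
 [ 0.0092 -0.0042  0.0103]
 [ 0.0154  0.0131  0.0275]]
0.009 234 [-0.0034 -0.009 ] 0.0029
0.018 119 [-0.0009 -0.0056] 0.0016
0.025 53 [ 0.0001 -0.0028] 0.001
```

{"fn": "move_arm", "kwargs": {"increments": [-0.0273,0.00446,0,0,0,0,-0.0273,0.00446,0,0,0,0,-0.0273,0.00446,0,0,0,0,-0.0273,0.00446,0,0,0,0,-0.0273,0.00446,0,0,0,0,-0.0273,0.00446,0,0,0,0,-0.0273,0.00446,0,0,0,0,-0.0274,0.0045,0,0,0,0,0,0,0.012,0,0,0,0,0,0.012,0,0,0,0,0,0.012,0,0,0,0,0,0.008,0,0,0,0,0,0,0,0,0,0,0,0,0,0,0,0,0,0,0,0,0]}}

```text
t: 7.98
position: [0.4676, 0.2301, 0.0802]
tcp_rot: [-2.677, -1.643, -0.001]
wrist_force: [0.4, 0.1, -0.3]
gripper_width: 0.0312
finger_force: 30.0
```

Run:
```python
from h import *
s=robot.observe();print(s["position"],s["wrist_force"],s["tcp_rot"],s["gripper_width"])
p,d,c=cam("scene")
a=cv2.resize(p[190:265,320:420],(800,600),interpolation=cv2.INTER_CUBIC)
save("pics/over.png",cv2.convertScaleAbs(a,alpha=1.4))
```

```text
[0.46763939 0.23005361 0.08024655] [ 0.40569354  0.07322635 -0.27407159] [-2.67666567e+00 -1.64342634e+00 -5.58779592e-04] 0.031230641748657556
```

View pics/over.png

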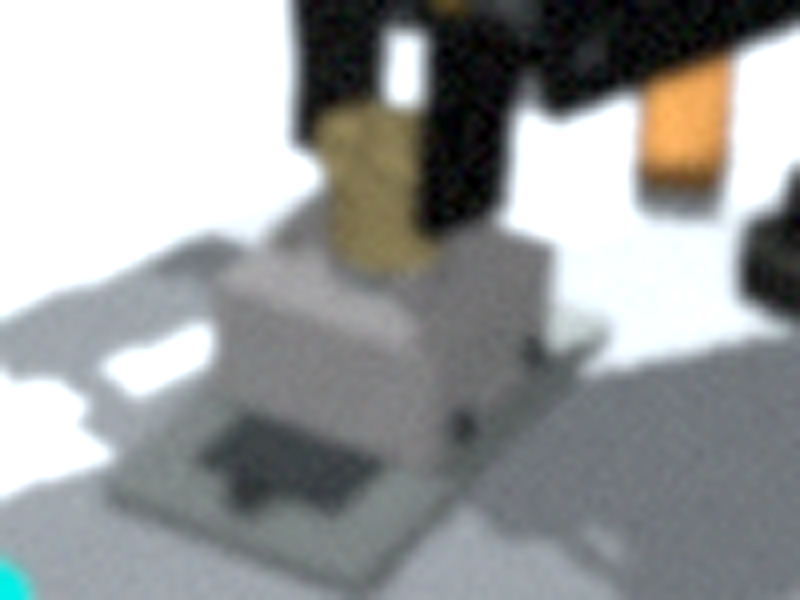

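The bush hangs over the housing near (385,270) in the crop, right above the bore. Now a light feel downwards.

{"fn": "move_arm", "kwargs": {"increments": [0,0,0.001,0,0,0,0,0,0.001,0,0,0,0,0,0.001,0,0,0,0,0,0.001,0,0,0,0,0,0.001,0,0,0,0,0,0.001,0,0,0,0,0,0.001,0,0,0,0,0,0.0005,0,0,0,0,0,0,0,0,0]}}

```text
t: 8.78
position: [0.4677, 0.2288, 0.0724]
tcp_rot: [2.678, 1.642, -0.0]
wrist_force: [0.4, -0.6, -0.6]
gripper_width: 0.0312
finger_force: 30.0
```

{"fn": "move_arm", "kwargs": {"increments": [0,0,0.0005,0,0,0,0,0,0.0005,0,0,0,0,0,0.0005,0,0,0,0,0,0.0005,0,0,0,0,0,0,0,0,0]}}

```text
t: 9.2
position: [0.4677, 0.2289, 0.0704]
tcp_rot: [2.678, 1.642, -0.0]
wrist_force: [0.4, 0.2, -0.6]
gripper_width: 0.032
finger_force: 30.0
```

{"fn": "move_arm", "kwargs": {"increments": [0,0,0.0005,0,0,0,0,0,0.0005,0,0,0,0,0,0.0005,0,0,0,0,0,0.0005,0,0,0,0,0,0.0005,0,0,0,0,0,0.0005,0,0,0,0,0,0,0,0,0]}}

```text
t: 9.78
position: [0.4677, 0.2289, 0.0674]
tcp_rot: [2.678, 1.642, -0.0]
wrist_force: [-1.3, -0.5, -0.9]
gripper_width: 0.0314
finger_force: 30.0
```

{"fn": "move_arm", "kwargs": {"increments": [0,0,0.0005,0,0,0,0,0,0.0005,0,0,0,0,0,0.0005,0,0,0,0,0,0.0005,0,0,0,0,0,0.0005,0,0,0,0,0,0.0005,0,0,0,0,0,0,0,0,0]}}

```text
t: 10.37
position: [0.4677, 0.2288, 0.0644]
tcp_rot: [2.678, 1.642, -0.0]
wrist_force: [0.4, -0.0, -0.9]
gripper_width: 0.0316
finger_force: 30.0
```

{"fn": "move_arm", "kwargs": {"increments": [0,0,0.0005,0,0,0,0,0,0.0005,0,0,0,0,0,0.0005,0,0,0,0,0,0.0005,0,0,0,0,0,0,0,0,0,0,0,0,0,0,0]}}

```text
t: 10.87
position: [0.4678, 0.2288, 0.0625]
tcp_rot: [2.678, 1.642, 0.0]
wrist_force: [0.2, -0.4, -1.0]
gripper_width: 0.0316
finger_force: 30.0
```

{"fn": "move_arm", "kwargs": {"increments": [0,0,0,0,0,0,0,0,0,0,0,0,0,0,0,0,0,0,0,0,0,0,0,0,0,0,0,0,0,0,0,0,0,0,0,0,0,0,-0.004,0,0,0,0,0,-0.01,0,0,0,0,0,-0.012,0,0,0,0,0,0,0,0,0], "claw": 70}}

```text
t: 11.7
position: [0.4689, 0.2298, 0.0913]
tcp_rot: [2.678, 1.642, 0.005]
wrist_force: [-0.5, 0.6, -0.2]
gripper_width: 0.0606
finger_force: 0.0
```

{"fn": "move_arm", "kwargs": {"increments": [0,0,0,0,0,0,0,0,0,0,0,0,0,0,0,0,0,0,0,0,0,0,0,0,0,0,0,0,0,0,0,0,0,0,0,0,0,0,0,0,0,0,0,0,0,0,0,0,0,0,0,0,0,0,0,0,0,0,0,0,0,0,0,0,0,0], "claw": 0}}

```text
t: 12.62
position: [0.4677, 0.2289, 0.0885]
tcp_rot: [2.678, 1.642, 0.0]
wrist_force: [1.0, -0.3, -1.2]
gripper_width: 0.0017
finger_force: 0.0
```

Run:
```python
from h import *
s=robot.observe();print(s["position"],s["wrist_force"],s["gripper_width"])
p,d,c=cam("scene")
a=cv2.resize(p[190:265,320:420],(800,600),interpolation=cv2.INTER_CUBIC)
save("pics/started.png",cv2.convertScaleAbs(a,alpha=1.4))
```

```text
[0.46774157 0.2289313  0.08853698] [ 0.98565989 -0.34448022 -1.19083615] 0.0016612378282609616
```

View pics/started.png

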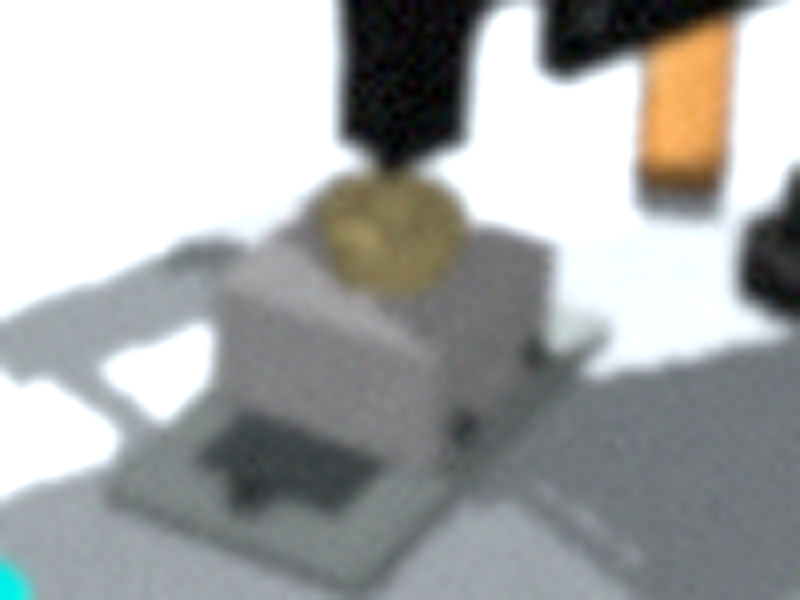

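The bush is started in the bore with its flange just above the housing, at about (390,235) in the crop; the shut fingers are centred above it. Pressing down now.

{"fn": "move_arm", "kwargs": {"increments": [0,0,0.004,0,0,0,0,0,0.004,0,0,0,0,0,0.003,0,0,0,0,0,0.001,0,0,0,0,0,0.0007,0,0,0,0,0,0.0007,0,0,0,0,0,0.0007,0,0,0,0,0,0.0007,0,0,0,0,0,0.0007,0,0,0,0,0,0.0005,0,0,0,0,0,0,0,0,0]}}

```text
t: 13.58
position: [0.4679, 0.229, 0.0726]
tcp_rot: [2.678, 1.642, 0.001]
wrist_force: [1.3, 0.7, 0.3]
gripper_width: 0.0003
finger_force: 0.4
```

{"fn": "move_arm", "kwargs": {"increments": [0,0,0.0005,0,0,0,0,0,0.0005,0,0,0,0,0,0.0005,0,0,0,0,0,0.0005,0,0,0,0,0,0,0,0,0]}}

```text
t: 14.0
position: [0.468, 0.229, 0.0707]
tcp_rot: [2.678, 1.642, 0.001]
wrist_force: [1.6, 0.3, 1.9]
gripper_width: 0.0006
finger_force: 1.4
```

{"fn": "move_arm", "kwargs": {"increments": [0,0,0.0005,0,0,0,0,0,0.0005,0,0,0,0,0,0.0005,0,0,0,0,0,0,0,0,0]}}

```text
t: 14.33
position: [0.4679, 0.2291, 0.0692]
tcp_rot: [2.678, 1.642, 0.001]
wrist_force: [2.0, 1.2, 4.0]
gripper_width: 0.0003
finger_force: 2.3
```

{"fn": "move_arm", "kwargs": {"increments": [0,0,0.0005,0,0,0,0,0,0.0005,0,0,0,0,0,0.0003,0,0,0,0,0,0,0,0,0]}}

```text
t: 14.67
position: [0.4681, 0.2292, 0.068]
tcp_rot: [2.678, 1.642, 0.002]
wrist_force: [2.0, 1.1, 4.5]
gripper_width: 0.0002
finger_force: 2.8
```

{"fn": "move_arm", "kwargs": {"increments": [0,0,0.0004,0,0,0,0,0,0.0004,0,0,0,0,0,0.0003,0,0,0,0,0,0,0,0,0]}}

```text
t: 15.0
position: [0.4683, 0.2292, 0.0671]
tcp_rot: [2.678, 1.642, 0.002]
wrist_force: [1.7, 0.2, 7.1]
gripper_width: 0.0003
finger_force: 3.5
```

{"fn": "move_arm", "kwargs": {"increments": [0,0,0.0003,0,0,0,0,0,0.0003,0,0,0,0,0,0,0,0,0]}}

```text
t: 15.25
position: [0.4683, 0.2293, 0.0666]
tcp_rot: [2.678, 1.642, 0.002]
wrist_force: [1.8, 1.0, 8.1]
gripper_width: 0.0006
finger_force: 4.0
```

{"fn": "move_arm", "kwargs": {"increments": [0,0,0.0003,0,0,0,0,0,0.0002,0,0,0,0,0,0,0,0,0]}}

```text
t: 15.5
position: [0.4685, 0.2293, 0.0663]
tcp_rot: [2.678, 1.642, 0.003]
wrist_force: [2.7, 0.7, 9.7]
gripper_width: 0.0004
finger_force: 4.7
```

{"fn": "move_arm", "kwargs": {"increments": [0,0,0.0003,0,0,0,0,0,0.0003,0,0,0,0,0,0,0,0,0]}}

```text
t: 15.75
position: [0.4687, 0.2294, 0.0659]
tcp_rot: [2.678, 1.641, 0.003]
wrist_force: [2.1, 0.8, 11.8]
gripper_width: 0.0005
finger_force: 6.1
```

{"fn": "move_arm", "kwargs": {"increments": [0,0,0.0003,0,0,0,0,0,0.0003,0,0,0,0,0,0,0,0,0]}}

```text
t: 16.0
position: [0.4688, 0.2295, 0.0657]
tcp_rot: [2.678, 1.641, 0.003]
wrist_force: [0.2, -0.9, 16.7]
gripper_width: 0.0003
finger_force: 8.6
```

{"fn": "move_arm", "kwargs": {"increments": [0,0,0.0004,0,0,0,0,0,0,0,0,0,0,0,0,0,0,0,0,0,0,0,0,0,0,0,0,0,0,0,0,0,0,0,0,0,0,0,0,0,0,0,0,0,0,0,0,0,0,0,0,0,0,0,0,0,0,0,0,0,0,0,0,0,0,0,0,0,0,0,0,0,0,0,0,0,0,0,0,0,0,0,0,0,0,0,0,0,0,0]}}

```text
t: 17.25
position: [0.4688, 0.2295, 0.0656]
tcp_rot: [2.678, 1.641, 0.004]
wrist_force: [-0.3, -2.3, 20.1]
gripper_width: 0.0008
finger_force: 10.5
```

Run:
```python
from h import *
s=robot.observe();print(s["position"],s["wrist_force"],s["finger_force"])
p,d,c=cam("scene")
a=cv2.resize(p[190:265,320:420],(800,600),interpolation=cv2.INTER_CUBIC)
save("pics/pressed.png",cv2.convertScaleAbs(a,alpha=1.4))
```

```text
[0.4688023  0.22950379 0.06557907] [-0.34237647 -2.28343878 20.06125472] 10.47127301006185
```

View pics/pressed.png

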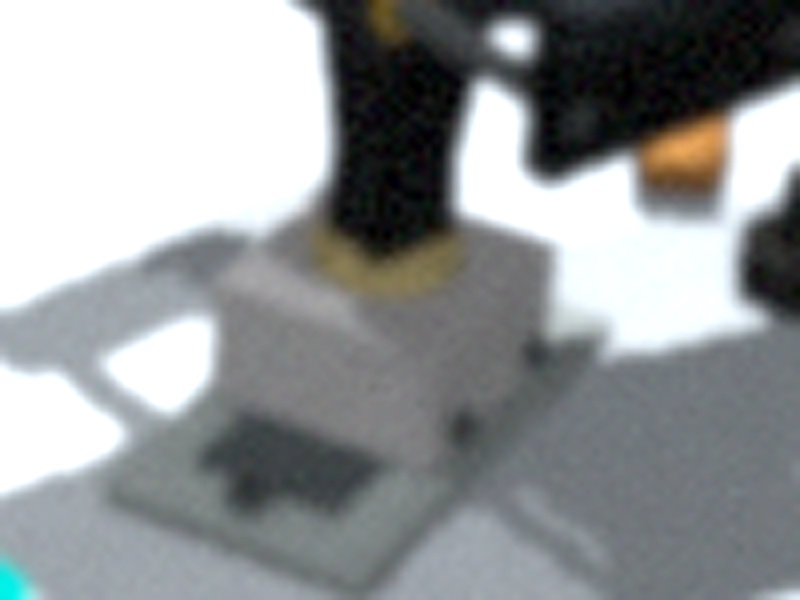

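Pressed home: the flange sits on the housing at about (388,270) in the crop, with the fingertips on it and 20 N held for over a second. Now I'll lift off and check.

{"fn": "move_arm", "kwargs": {"increments": [0,0,-0.001,0,0,0,0,0,-0.002,0,0,0,0,0,-0.004,0,0,0,0,0,-0.015,0,0,0,0,0,-0.03,0,0,0,0,0,-0.03,0,0,0,0,0,-0.03,0,0,0,0.03,0,0,0,0,0,0.03,0,0,0,0,0,0.03,0,0,0,0,0,0.03,0,0,0,0,0,0.03,0,0,0,0,0,0,0,0,0,0,0,0,0,0,0,0,0]}}

```text
t: 18.47
position: [0.5348, 0.3642, 0.1761]
tcp_rot: [-2.675, -1.644, 0.002]
wrist_force: [-0.3, 0.0, 0.5]
gripper_width: 0.0002
finger_force: 0.0
```

Run:
```python
from h import *
s=robot.observe();print(s["position"],s["wrist_force"])
for n in("top","scene"):
    D=[]
    for i in range(5):
        p,d,c=cam(n);D.append(d)
    P=cloud(np.median(D,0),c);hs=cv2.cvtColor(p,cv2.COLOR_RGB2HSV)
    near=np.hypot(P[...,0]-.468,P[...,1]-.2295)
    y=(hs[...,0]>15)&(hs[...,0]<35)&(hs[...,1]>60)&(near<.022)&(P[...,2]>.03)
    q=P[y];f=P[(near>.021)&(near<.027)&(P[...,2]>.03)&(P[...,2]<.06)]
    fl=P[(near>.010)&(near<.0155)&(P[...,2]>.03)]
    if len(fl)<4: continue
    def pl(a):
        A=np.c_[a[:,:2]-[.468,.2295],np.ones(len(a))];return np.linalg.lstsq(A,a[:,2],rcond=None)[0].round(4)
    print(n,len(q),"yellow",q.mean(0) if len(q) else None,"flange",np.median(fl[:,2]),pl(fl),"face",np.median(f[:,2]),pl(f))
    save(f"pics/end_{n}.png",p)
t=cv2.imread("pics/end_top.png")[236:296,320:400];s=cv2.imread("pics/end_scene.png")[190:265,320:420]
cv2.imwrite("pics/end.png",cv2.convertScaleAbs(np.hstack([cv2.resize(t,(400,300),interpolation=2),cv2.resize(s,(400,300),interpolation=2)]),alpha=1.4))
```

```text
[0.53479562 0.3642443  0.17614925] [-0.31530078  0.02331595  0.51594843]
top 213 yellow [0.46905987 0.23023468 0.05761149] flange 0.5837087024307168 [-1.2208  0.533   0.506 ] face 0.03916643062498504 [-0.0041  0.0029  0.0392]
scene 159 yellow [0.46691545 0.23244666 0.04494143] flange 0.04603888849726823 [-0.0021 -0.0099  0.0459] face 0.03947202090755392 [ 0.0017 -0.0022  0.0395]
```

View pics/end.png

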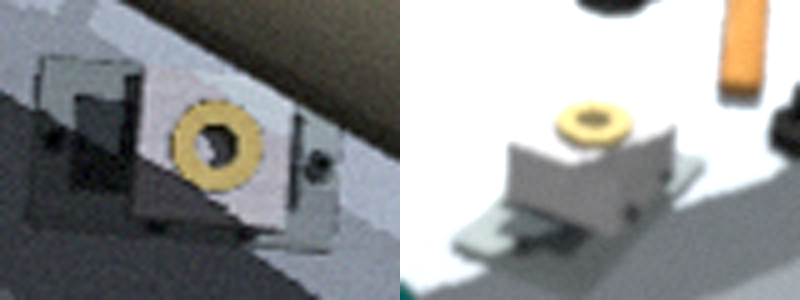

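The bush sits flat in the bore: (217,145) in the top crop, (593,123) in the scene crop. The flange top measures about 7 mm above the face with under 1° of tilt, so it is home. Handing in.

```bash
python3 -c "
from cell import robot
print(robot.hand_in())"
```

```text
the job is handed in; nothing more can be done
None
```

The bush is in the bore, pressed home at about 20 N for over a second and released, with the flange flat on the housing; the job was handed in after about 19 s of the 67 s, and no verdict was returned.

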